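# Seat a rotor on its drive bar and lock it

## Robot

A 7-joint arm with a two-finger parallel gripper is mounted at the origin on a cart in front of the work surface, level with it; the furniture and walls round the work are solid. World frame = base frame: x ahead of the robot, y to its left, z up, the work surface at z = 0. Lengths are in mm, angles in degrees, forces in N, time in s.
With the tool pointing down it reaches from about 375 to 925 mm from the base axis. Payload 3.1 kg.
Tool frame: the origin (TCP) lies between the finger pads; the fingertips stand robot.tips_ahead ahead of it and the grasp point (between the pads) lies 8 mm behind it (robot.tips_ahead is the distance from the TCP to the fingertips, in mm); x points along the fingers, z is the direction in which the jaws open and shut, and the axes are right-handed (so a half turn about x gives the same grasp; the last joint's range is limited). The gripper opens to 85 mm and grips with 20 to 120 N. Pads are 22 mm wide; open, the fingers measure 114 mm over their backs; the gripper's body (76 mm by 85 mm) begins 54 mm behind the grasp point. The pads swing forward as they close: fully open they stand 13 mm farther back than shut.
Start: joints at [-80.145, 21.939, 2.515, 91.553, -1.026, 66.532, -2.859], TCP at [173.227, 626.495, 242.269] pointing down, gripper open.
Joint ranges: [-149.38, 149.38], [-23.57, 123.04], [-84.95, 90], [0, 143.3], [-89.99, 269.99], [3.08, 112.72], [-163.45, 163.45]. Speed limits (degrees/s): [159.86, 159.86, 180, 180, 180, 180, 180].

## Interface

Orientations are given as a 3x3 rotation matrix whose columns are the frame's x, y, z axes.
In Python, from workcell import robot, read_camera, workorder gives the robot as it stands.
- The arm moves only by the tool send_rows, never from a script. Its argument "moves" is a list of rows, each a list of 3 entries, a list of its own where there are three numbers: the shift along the world's x, y, z in m, then the turn, a rotation vector about the world's x, y, z in degrees, then the finger opening in m, from 0 to 0.0854. In form: [[[x, y, z], [rx, ry, rz], claw], ...]. A call has 1 to 8 rows; each row is the pose to reach, as a shift and turn from the pose commanded when the call began; what a row does not reach only later rows make up. A row lasts 1/12 s, in which the tool goes at most 41.7 mm and 7.16 degrees, less where a joint would pass 70% of its speed; a pose out of reach is approached as far as the arm can. A call with a gripper value outside its range is refused whole. The fingers move at their own pace and stop on an object; "grip_force" is the grip in N (left out, the last holds). Time passes only in rows, so rows that repeat a pose let the fingers close. It gives the time, the measured TCP pose, the force and the opening at its end, in the units of the state.
- robot.state(): the state, without advancing time (a new reading comes with each control period).
- read_camera(name): name is "side" or "top" or "wrist"; returns a dict with "frame" (480x640x3 uint8, red, green, blue), "depth" (480x640 float32, mm along the optical axis (not along the pixel's ray), 0 where there is no reading), "K" (3x3 intrinsics, pixels), "pose" (4x4, takes a point from camera to world coordinates). Camera axes: x right, y up, looking along -z (the intrinsics and any distortion apply to the point x, -y, -z); pixel columns grow to the right and rows downward; lengths in mm; the calibration is good to about 2 mm. A picture is of the moment at which its call begins.
- workorder.sign_off(): hands the job in, once; it reports no verdict.
The state is a dict: "clock": time; "joint_positions": joint angles; "qd": joint speeds; "joint_efforts": joint torques, N m; "tool_pos": TCP position; "ee_rot": TCP orientation; "force": force on the tool from outside, world axes, zero at the start; "ft_torque": the same for the moment, N m; "finger_gap": finger opening in mm.
Only numpy, scipy, OpenCV 4.12 (cv2) and the standard library are available. Lean on these libraries where they do the work, as an engineer would, in place of code of your own. Each camera call takes 0.05 s, during which the arm holds its last target.

## Task

The two-armed rotor is only resting on top of the drive unit's cross bar. Push one of its arms round gently until the slot under its hub finds the bar and the rotor drops fully home, and stop there without dragging the braked drive shaft round with it. Then swing the hold-down lever over the hub as far as it goes, let go, and leave the flask, tin and cap where they stand.

Things in the scene. Friction and masses are not known exactly. Their poses are not given: they have to be found in the camera images.
- drive_unit: grey motor housing fixed to the worktop, 150 x 228 mm, top at z = 0.050. Origin on the worktop, on the vertical axis of the drive shaft; z up. The housing spans x -75..75 mm and y -92..136 mm in its own frame. An upright post (20 mm thick) that carries the hold-down lever stands at its own (0, +114) mm.
- drive_shaft (a joint): angle (rad) of the upright drive shaft about +z, held by a brake (about 0.8 N m to drag it). At 0 its level steel cross bar lies along the drive unit's x axis. The bar is 100 mm long, 10 mm wide, its top at z = 0.078; an 18 mm spigot stands above it up to z = 0.108, in the bore of the rotor.
- bar_end (a point): point on top of the cross bar, 48 mm out from the shaft axis (one of its two ends)
- rotor: aluminium two-armed rotor, 190 mm end to end, loose, about 0.5 kg (varies), resting on the cross bar, bore round the spigot. Origin: centre of the hub's underside; x runs along both arms, z up. Slot across the hub's underside, along x: 16 mm wide, 10 mm deep, same both ways round. Origin height 0.078 on the bar, about 0.068 once dropped; the arms then lie above the bar.
- rotor_hub_top (a point): centre of the top of the rotor's hub (72 mm diameter, 45 mm high, open 20 mm bore): at z = 0.123 while the rotor rests on the bar, 0.113 when seated
- rotor_arm (a point): point in the middle of one of the rotor's two like arms, 68 mm from its axis, half-way up the arm. Arms: 30 mm wide with flat sides, 14 mm thick (22 to 36 mm above the rotor's origin), round ends; at 80 mm from the axis each holds a tube, with a cap 6 mm high on top and hanging 26 mm below. The resting rotor turns easily: 1 to 2 N at an arm.
- hold_down (a joint): angle (rad) of the hold-down lever about +z. At 0 it points along the drive unit's -x; at 1.571 (its stop) along its -y, with the end over the middle of the hub. Turns easily (1 N at the end), stays where it is left. Underside at z = 0.116, top at 0.126: it clears the hub of a seated rotor but strikes that of a raised one.
- lever_handle (a point): middle of the upright black handle pin (14 mm diameter, z = 0.126 to 0.152) at the end of the hold-down lever, 114 mm from its hinge
- lever_hinge (a point): point on the lever's vertical hinge axis, half-way up the lever bar, on the drive unit's post
- flask: bystander: conical flask, 68 mm wide, 111 mm high; origin at its foot
- tin: bystander: round tin, 71 mm wide, 34 mm high; origin at its foot
- cap: bystander: ribbed screw cap, 60 mm wide, 40 mm high; origin at its foot
There are look-alikes about, which are no part of the job. Of the things like the rotor, leave any that is orange; of the rest the smaller one is meant.

How it is judged:
By the outcome, as a careful person would: the job done as asked, in the order asked, and still so for the second after the job is handed in, with the robot touching nothing.
It also fails if it takes over 67 s, if anything falls off the work surface, if the arm or the gripper's body presses on something with over 40 N, if the wrist force passes 120 N, or if a joint passes its speed limit or range.

## Working session

There is one attempt and no reset: what is moved stays moved. The work goes in short steps, Python scripts to look and compute and a tool call to move; the robot and the scene stay as the last step left them, time stands still between calls to the robot, and variables do not carry over. Pictures are saved under pics/ and viewed, and the job is handed in when it is done.

Besides the shell and the picture viewer there is one more tool, called after "Call:" as name(argument=value, ...), one argument or row to a line, values as JSON. send_rows: Moves the arm, as the interface text tells. Its arguments: {"type":"object","properties":{"moves":{"type":"array"},"grip_force":{"type":"number"}},"required":["moves"]}

```bash
mkdir -p pics; ls; cat > h.py <<'E'
import numpy as np, cv2
from workcell import robot, read_camera, workorder
def shot(n,tag):
    c=read_camera(n); cv2.imwrite(f'pics/{tag}.png',c['frame'][:,:,::-1]); np.savez(f'pics/{tag}.npz',**c); return c
def pt(c,u,v,z=None):
    K=c['K'];d=np.array([(u-K[0,2])/K[0,0],-(v-K[1,2])/K[1,1],-1.0])
    R=c['pose'][:3,:3];t=c['pose'][:3,3]
    if z is None: return R@(d*c['depth'][int(v),int(u)])+t
    w=R@d; return t+w*(z-t[2])/w[2]
def proj(c,p):
    q=c['pose'][:3,:3].T@(np.array(p)-c['pose'][:3,3]); K=c['K']
    return K[0,0]*q[0]/-q[2]+K[0,2], K[1,1]*-q[1]/-q[2]+K[1,2]
E
python3 - <<'E'
from h import *
print(robot.state(), robot.tips_ahead)
for n in ('side','top','wrist'):
    c=shot(n,n+'0'); print(n,c['K'].tolist(),c['pose'].round(3).tolist(),[k for k in c])
E
```

```text
pics
{'clock': 0.0, 'joint_positions': array([-80.14672922,  21.99178974,   2.51108885,  91.65175057,
        -1.02592314,  66.53242623,  -2.85988701]), 'qd': array([ 0.09129932,  0.03622262, -0.07365376, -0.06324995, -0.06583022,
       -0.03382191,  0.03660794]), 'joint_efforts': array([ 2.25246117e-04, -4.33453274e+01,  1.02449924e+00, -2.49514729e+01,
        1.05441679e-02,  1.13039307e-02,  4.99598826e-06]), 'tool_pos': array([172.98163015, 625.58236762, 240.86725736]), 'ee_rot': array([[-5.82020045e-04, -9.63850071e-01,  2.66444556e-01],
       [-2.61486514e-03,  2.66445158e-01,  9.63846534e-01],
       [-9.99996412e-01, -1.35738579e-04, -2.67541437e-03]]), 'force': array([ 0.08896378, -1.02512185, -0.77802383]), 'ft_torque': array([ 0.02069845, -0.01709328,  0.02112419]), 'finger_gap': 85.33452478619046} 11.0
side [[612.8318652441709, 0.0, 325.31872464021393], [0.0, 612.8318652441709, 234.35038207964516], [0.0, 0.0, 1.0]] [[0.996, 0.058, -0.073, 477.263], [-0.093, 0.546, -0.833, -1554.105], [-0.008, 0.836, 0.549, 1092.054], [0.0, 0.0, 0.0, 1.0]] ['frame', 'depth', 'K', 'pose']
top [[546.6810777576229, 0.0, 317.1598898926493], [0.0, 546.6810777576229, 246.6078616324047], [0.0, 0.0, 1.0]] [[-0.013, 0.995, -0.099, 463.023], [-1.0, -0.013, -0.003, -71.508], [-0.004, 0.099, 0.995, 1432.926], [0.0, 0.0, 0.0, 1.0]] ['frame', 'depth', 'K', 'pose']
wrist [[425.9301675112905, 0.0, 317.4661606976569], [0.0, 425.9301675112905, 234.3528811134951], [0.0, 0.0, 1.0]] [[0.266, -0.92, -0.287, 99.716], [0.964, 0.253, 0.082, 646.569], [-0.003, -0.299, 0.954, 372.158], [0.0, 0.0, 0.0, 1.0]] ['frame', 'depth', 'K', 'pose']
```

View pics/top0.png

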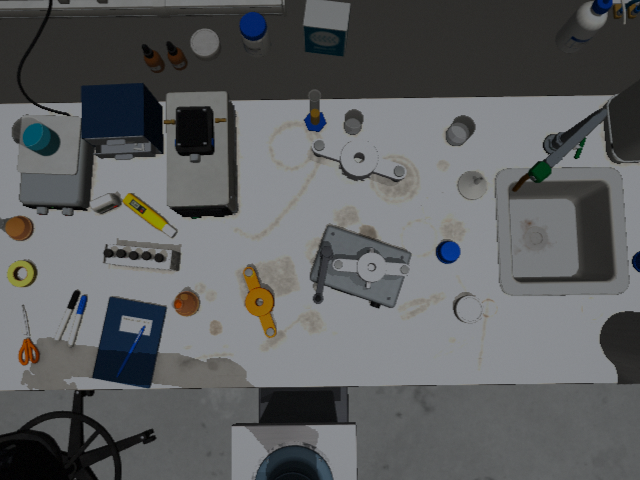

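View pics/side0.png

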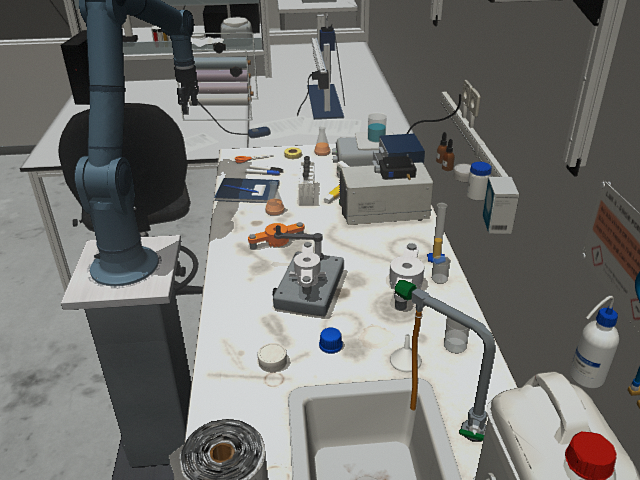

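```bash
python3 - <<'E'
import cv2
a=cv2.imread('pics/top0.png')[210:320,300:425]; cv2.imwrite('pics/topz.png',cv2.resize(a,None,fx=5,fy=5,interpolation=cv2.INTER_CUBIC))
a=cv2.imread('pics/side0.png')[220:320,260:360]; cv2.imwrite('pics/sidez.png',cv2.resize(a,None,fx=5,fy=5,interpolation=cv2.INTER_CUBIC))
E
```

```text
(no output)
```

View pics/topz.png

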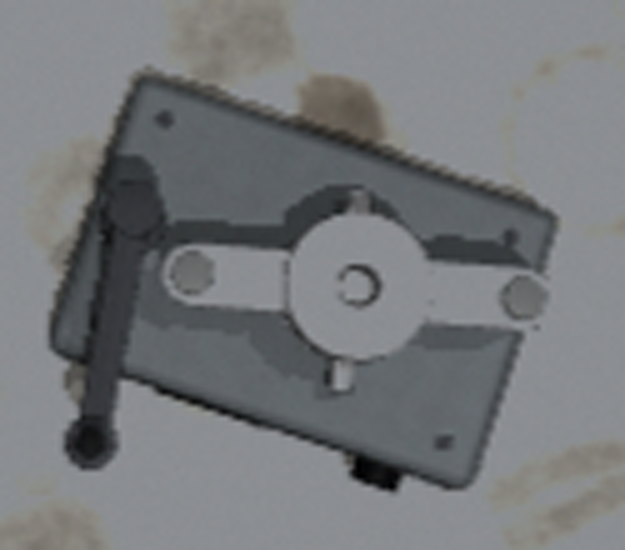

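View pics/sidez.png

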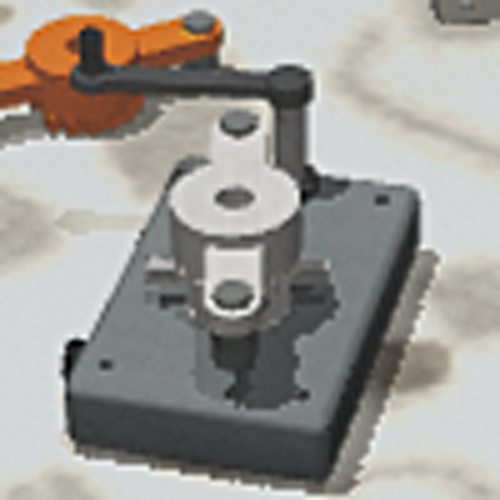

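```bash
cat > m.py <<'E'
from h import *
c=dict(np.load('pics/top0.npz'))
def P(n,zx,zy,z):
    p=pt(c,300+zx/5,210+zy/5,z); d=pt(c,300+zx/5,210+zy/5); print(n,p.round(1),'depth',d.round(1)); return p
b1=P('bar1',358,204,78);b2=P('bar2',342,374,78)
P('hub',358,287,123)
a1=P('tubeL',193,271,120);a2=P('tubeR',523,297,120)
P('hinge',132,207,126);P('handle',89,442,152)
for n,zx,zy in(('TL',150,72),('TR',555,212),('BR',470,487),('BL',55,350)):P(n,zx,zy,50)
print(np.degrees(np.arctan2(*(b1-b2)[1::-1])),np.degrees(np.arctan2(*(a1-a2)[1::-1])),np.linalg.norm(a1-a2))
E
python3 m.py
```

```text
bar1 [ 585.7 -203.2   78. ] depth [ 586.2 -203.8   71.8]
bar2 [ 501.4 -193.4   78. ] depth [ 501.4 -193.4   77.8]
hub [ 541.6 -197.9  123. ] depth [ 542.7 -199.6  106.1]
tubeL [ 550.5 -119.   120. ] depth [ 550.6 -119.1  118.7]
tubeR [ 536.  -277.3  120. ] depth [ 535.8 -276.9  123. ]
hinge [581.3 -90.1 126. ] depth [581.5 -90.1 123.8]
handle [469.1 -68.1 152. ] depth [469.1 -68.1 147.3]
TL [ 657.2 -101.3   50. ] depth [ 664.4 -102.4   -0.9]
TR [ 582.9 -305.8   50. ] depth [ 587.4 -314.7   -2.8]
BR [ 444.7 -259.    50. ] depth [ 444.  -265.8   -0. ]
BL [516.1 -51.2  50. ] depth [517.4 -50.7  16.8]
-6.628952823378727 84.75339893157248 158.95913382127745
```

Call:
send_rows(
  moves=[
    [[0.03,-0.03,0.01],[0,0,-4],0.0],
    [[0.06,-0.06,0.02],[0,0,-8],0.0],
    [[0.09,-0.09,0.03],[0,0,-12],0.0],
    [[0.115,-0.12,0.03],[0,0,-16],0.0],
    [[0.14,-0.15,0.03],[0,0,-20],0.0],
    [[0.165,-0.18,0.03],[0,0,-24],0.0],
    [[0.19,-0.21,0.03],[0,0,-28],0.0],
    [[0.21,-0.24,0.03],[0,0,-32],0.0],
  ],
  grip_force=30,
)

```text
clock: 0.82
tool_pos: [385.0, 384.1, 272.2]
ee_rot: [[0.001, -0.672, 0.74], [-0.0, 0.74, 0.672], [-1.0, -0.0, 0.0]]
force: [1.3, 0.7, -0.5]
finger_gap: 0.2
```

Call:
send_rows(
  moves=[
    [[0.01,-0.035,0.0],[0,0,-4],0.0],
    [[0.02,-0.07,0.0],[0,0,-8],0.0],
    [[0.03,-0.105,0.0],[0,0,-12],0.0],
    [[0.04,-0.14,0.0],[0,0,-16],0.0],
    [[0.05,-0.175,0.0],[0,0,-20],0.0],
    [[0.06,-0.21,0.0],[0,0,-24],0.0],
    [[0.07,-0.245,0.0],[0,0,-28],0.0],
    [[0.07,-0.28,0.0],[0,0,-32],0.0],
  ],
)

```text
clock: 1.48
tool_pos: [454.4, 104.3, 272.4]
ee_rot: [[0.002, -0.178, 0.984], [-0.0, 0.984, 0.178], [-1.0, -0.0, 0.002]]
force: [0.1, 0.5, 0.2]
finger_gap: -0.3
```

Call:
send_rows(
  moves=[
    [[0.005,-0.035,0.0],[0,0,-2],0.0],
    [[0.01,-0.07,0.0],[0,0,-4],0.0],
    [[0.015,-0.105,0.0],[0,0,-6],0.0],
    [[0.02,-0.14,0.0],[0,0,-8],0.0],
    [[0.025,-0.175,0.0],[0,0,-10],0.0],
    [[0.03,-0.21,0.0],[0,0,-12],0.0],
    [[0.035,-0.245,0.0],[0,0,-14],0.0],
    [[0.035,-0.28,0.0],[0,0,-16],0.0],
  ],
)

```text
clock: 2.15
tool_pos: [488.6, -174.8, 272.4]
ee_rot: [[0.001, 0.096, 0.995], [0.0, 0.995, -0.096], [-1.0, 0.0, 0.001]]
force: [1.0, 0.1, 0.7]
finger_gap: -0.0
```

Call:
send_rows(
  moves=[
    [[0.003,-0.03,-0.03],[0,0,0],0.0],
    [[0.005,-0.06,-0.06],[0,0,0],0.0],
    [[0.005,-0.077,-0.09],[0,0,0],0.0],
    [[0.005,-0.077,-0.11],[0,0,0],0.0],
    [[0.005,-0.077,-0.12],[0,0,0],0.0],
  ],
)

```text
clock: 2.57
tool_pos: [490.3, -251.3, 148.9]
ee_rot: [[-0.006, 0.099, 0.995], [0.001, 0.995, -0.099], [-1.0, 0.0, -0.006]]
force: [0.4, 1.3, 0.7]
finger_gap: 0.2
```

```bash
python3 - <<'E'
from h import *
s=robot.state();print(s['tool_pos'],s['force'],robot.tips_ahead)
for n,x,y in(('side',270,200),('top',300,210),('wrist',0,0)):
    c=shot(n,n+'1')
    a=cv2.imread(f'pics/{n}1.png')
    if x: a=cv2.resize(a[y:y+110,x:x+125],None,fx=5,fy=5,interpolation=cv2.INTER_CUBIC)
    cv2.imwrite(f'pics/{n}1z.png',a)
E
```

```text
[ 490.25688519 -251.250697    148.85847789] [0.44113219 1.31048625 0.7362199 ] 11.0
```

View pics/side1z.png

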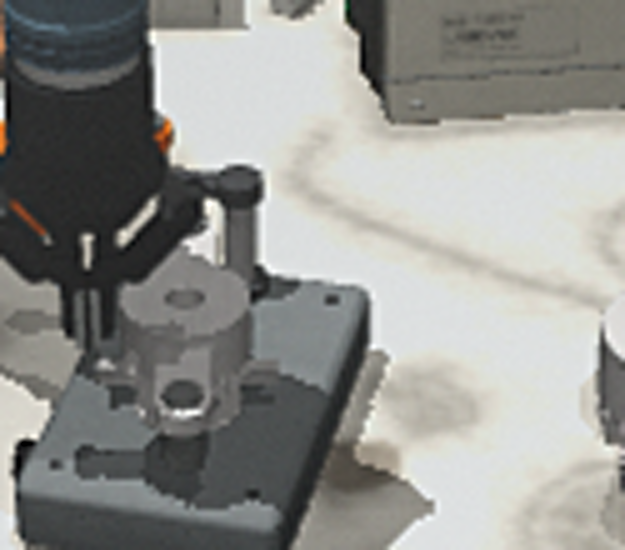

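View pics/wrist1z.png

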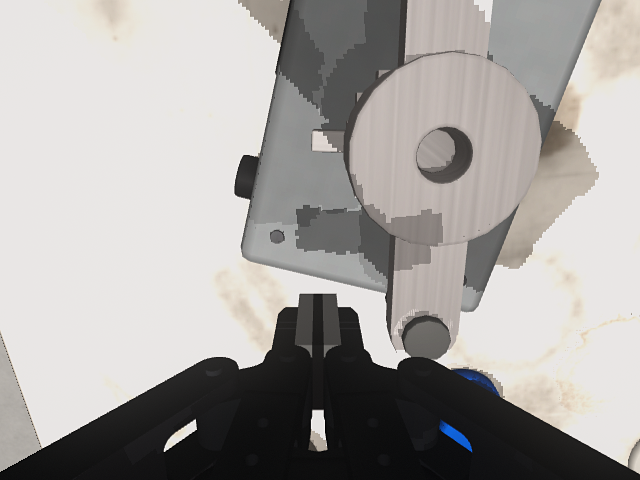

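```bash
python3 - <<'E'
from h import *
c=dict(np.load('pics/wrist1.npz')); s=robot.state(); T=s['tool_pos'];R=s['ee_rot']
for a in (0,6,11,16):
    print(a,[tuple(np.round(proj(c,T+R@np.array([a,y,z])))) for y,z in((11,10),(11,-10),(-11,10),(-11,-10))])
for u,v in((308,298),(328,298),(308,320),(308,340),(285,312),(345,312)): print(u,v,(R.T@(pt(c,u,v)-T)).round(1))
print('caps',pt(c,426,338,120).round(1),pt(c,426,338).round(1),'hub',pt(c,445,148,123).round(1), pt(c,400,100).round(1))
E
```

```text
0 [(np.float64(351.0), np.float64(306.0)), (np.float64(291.0), np.float64(306.0)), (np.float64(349.0), np.float64(363.0)), (np.float64(292.0), np.float64(362.0))]
6 [(np.float64(349.0), np.float64(298.0)), (np.float64(292.0), np.float64(298.0)), (np.float64(348.0), np.float64(353.0)), (np.float64(293.0), np.float64(353.0))]
11 [(np.float64(349.0), np.float64(292.0)), (np.float64(293.0), np.float64(292.0)), (np.float64(347.0), np.float64(345.0)), (np.float64(294.0), np.float64(345.0))]
16 [(np.float64(348.0), np.float64(286.0)), (np.float64(294.0), np.float64(286.0)), (np.float64(346.0), np.float64(338.0)), (np.float64(295.0), np.float64(338.0))]
308 298 [ 6.  11.  -4.5]
328 298 [ 4.8 11.6  2.5]
308 320 [-10.2  11.3  -4.1]
308 340 [-21.1  10.8  -3.8]
285 312 [  2.4   7.5 -12.4]
345 312 [2.4 7.5 8.3]
caps [ 536.2 -273.9  120. ] [ 536.3 -274.1  119.6] hub [ 543.9 -193.6  123. ] [ 528.  -175.3  123.8]
```

Call:
send_rows(
  moves=[
    [[0.0,0,-0.01],[0,0,0],0.0],
    [[0,0,-0.02],[0,0,0],0.0],
    [[0,0,-0.027],[0,0,0],0.0],
    [[0,0,-0.031],[0,0,0],0.0],
    [[0,0,-0.031],[0,0,0],0.0],
    [[0,0,-0.031],[0,0,0],0.0],
  ],
)

```text
clock: 3.22
tool_pos: [493.2, -250.3, 121.1]
ee_rot: [[-0.0, 0.095, 0.995], [0.0, 0.995, -0.095], [-1.0, 0.0, -0.0]]
force: [0.8, -0.0, -0.3]
finger_gap: 0.2
```

```bash
python3 - <<'E'
from h import *
C=np.array([543.5,-197]);
for d in (25,):
  for p in range(-95,10,4):
    a=np.radians(p);e=np.array([np.cos(a),np.sin(a)]);q=np.array([-e[1],e[0]])
    print(p,(C+54*e-d*q).round(1))
E
```

```text
-95 [ 513.9 -248.6]
-91 [ 517.6 -250.6]
-87 [ 521.4 -252.2]
-83 [ 525.3 -253.6]
-79 [ 529.3 -254.8]
-75 [ 533.3 -255.6]
-71 [ 537.4 -256.2]
-67 [ 541.6 -256.5]
-63 [ 545.7 -256.5]
-59 [ 549.9 -256.2]
-55 [ 554.  -255.6]
-51 [ 558.1 -254.7]
-47 [ 562.  -253.5]
-43 [ 565.9 -252.1]
-39 [ 569.7 -250.4]
-35 [ 573.4 -248.5]
-31 [ 576.9 -246.2]
-27 [ 580.3 -243.8]
-23 [ 583.4 -241.1]
-19 [ 586.4 -238.2]
-15 [ 589.2 -235.1]
-11 [ 591.7 -231.8]
-7 [ 594.1 -228.4]
-3 [ 596.1 -224.8]
1 [ 597.9 -221.1]
5 [ 599.5 -217.2]
9 [ 600.7 -213.2]
```

Call:
send_rows(
  moves=[
    [[0.005,0,-0.002],[0,0,0],0.0],
    [[0.01,0,-0.002],[0,0,0],0.0],
    [[0.013,0,-0.002],[0,0,0],0.0],
    [[0.016,0,-0.002],[0,0,0],0.0],
    [[0.019,0,-0.002],[0,0,0],0.0],
    [[0.021,0,-0.002],[0,0,0],0.0],
  ],
)

```text
clock: 3.72
tool_pos: [514.9, -250.5, 119.4]
ee_rot: [[0.0, 0.095, 0.996], [-0.0, 0.996, -0.095], [-1.0, -0.0, 0.0]]
force: [0.0, -0.6, -0.9]
finger_gap: -0.0
```

Call:
send_rows(
  moves=[
    [[0.003,-0.001,0],[0,0,4],0.0],
    [[0.007,-0.002,0],[0,0,8],0.0],
    [[0.011,-0.003,0],[0,0,12],0.0],
    [[0.015,-0.004,0],[0,0,16],0.0],
    [[0.019,-0.005,0],[0,0,20],0.0],
    [[0.023,-0.006,0],[0,0,24],0.0],
    [[0.027,-0.006,0],[0,0,28],0.0],
    [[0.031,-0.006,0],[0,0,32],0.0],
  ],
)

```text
clock: 4.38
tool_pos: [544.3, -257.1, 119.0]
ee_rot: [[-0.002, -0.449, 0.893], [-0.0, 0.893, 0.449], [-1.0, 0.001, -0.002]]
force: [-0.7, 0.6, -0.3]
finger_gap: -0.0
```

```bash
python3 - <<'E'
from h import *
s=robot.state();print(s['tool_pos'],s['force'],robot.tips_ahead)
c=shot('wrist','wrist2')
E
```

```text
[ 544.32236534 -257.10591119  118.99102448] [-0.65509547  0.62121833 -0.26024432] 11.0
```

View pics/wrist2.png

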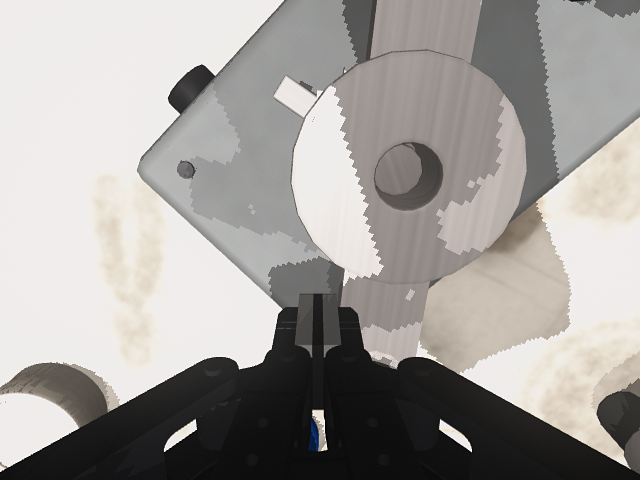

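Call:
send_rows(
  moves=[
    [[0.005,0.0,0],[0,0,4],0.0],
    [[0.009,0.001,0],[0,0,8],0.0],
    [[0.013,0.002,0],[0,0,12],0.0],
    [[0.017,0.003,0],[0,0,16],0.0],
    [[0.021,0.005,0],[0,0,20],0.0],
    [[0.025,0.006,0],[0,0,24],0.0],
    [[0.029,0.008,0],[0,0,28],0.0],
    [[0.033,0.011,0],[0,0,32],0.0],
  ],
)

```text
clock: 5.1
tool_pos: [577.2, -246.6, 119.1]
ee_rot: [[-0.002, -0.853, 0.521], [-0.001, 0.521, 0.853], [-1.0, 0.001, -0.002]]
force: [-1.3, -1.1, 1.3]
finger_gap: 0.3
```

```bash
python3 - <<'E'
from h import *
s=robot.state();print(s['tool_pos'],s['force'],robot.tips_ahead)
c=shot('wrist','wrist3')
E
```

```text
[ 577.21272014 -246.59697166  119.07223031] [-1.2684879  -1.06497582  1.3382704 ] 11.0
```

View pics/wrist3.png

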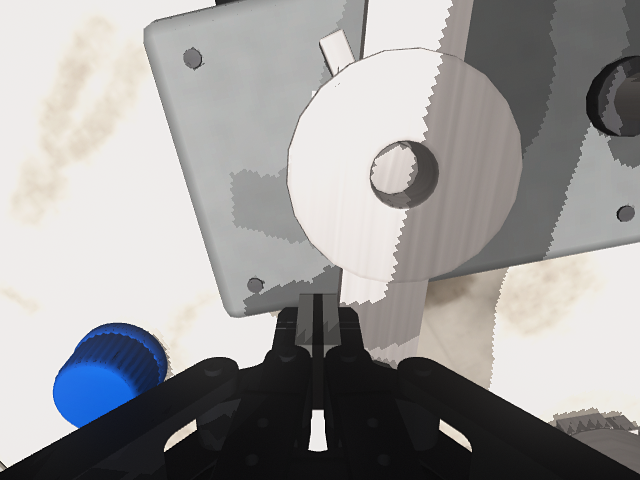

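Call:
send_rows(
  moves=[
    [[0.0015,0.001,0],[0,0,2],0.0],
    [[0.003,0.002,0],[0,0,4],0.0],
    [[0.005,0.0035,0],[0,0,6],0.0],
    [[0.0065,0.005,0],[0,0,8],0.0],
    [[0.008,0.006,0],[0,0,10],0.0],
    [[0.009,0.0075,0],[0,0,12],0.0],
    [[0.0105,0.009,0],[0,0,14],0.0],
    [[0.012,0.011,0],[0,0,16],0.0],
  ],
)

```text
clock: 5.82
tool_pos: [589.4, -235.8, 119.1]
ee_rot: [[-0.001, -0.963, 0.269], [-0.001, 0.269, 0.963], [-1.0, 0.001, -0.001]]
force: [-1.1, -2.0, -1.3]
finger_gap: -0.1
```

```bash
cat > look.py <<'E'
import sys
from h import *
t=sys.argv[1]
s=robot.state();print(s['tool_pos'],s['force'])
c=shot('wrist','wrist'+t)
p=np.array([pt(c,u,v) for u,v in((340,100),(470,230),(480,130),(330,220),(400,70),(400,260))]);print('hubtop z',p[:,2].round(1))
p=np.array([pt(c,u,v) for u,v in((385,290),(390,310),(395,20),(430,20))]);print('arm',p.round(1))
E
python3 look.py 4
```

```text
[ 589.38218864 -235.76305068  119.12212014] [-1.12715146 -1.99972383 -1.25592244]
hubtop z [122.8 122.4 122.8 122.9 122.3 122.7]
arm [[ 582.8 -209.2  114.5]
 [ 591.5 -209.1  113.3]
 [ 500.4 -187.2  113.4]
 [ 503.1 -177.3  113. ]]
```

View pics/wrist4.png

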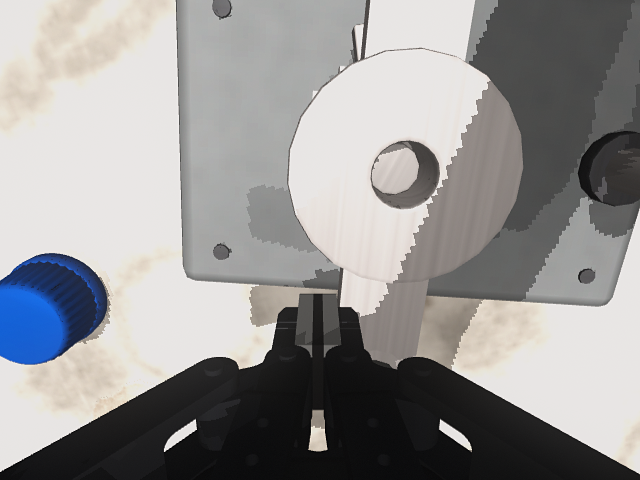

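Call:
send_rows(
  moves=[
    [[0.0007,0.0008,0],[0,0,1],0.0],
    [[0.0013,0.0016,0],[0,0,2],0.0],
    [[0.002,0.0025,0],[0,0,3],0.0],
    [[0.0025,0.0033,0],[0,0,4],0.0],
    [[0.0025,0.0033,0],[0,0,4],0.0],
  ],
)

```text
clock: 6.28
tool_pos: [593.1, -230.6, 119.2]
ee_rot: [[0.0, -0.98, 0.198], [0.001, 0.198, 0.98], [-1.0, -0.0, 0.001]]
force: [-0.0, 0.0, 0.5]
finger_gap: 0.1
```

```bash
python3 look.py 5
```

```text
[ 593.11991786 -230.55960541  119.20251964] [-0.02460354  0.03066726  0.53730841]
hubtop z [120.8 117.  120.2 117.6 123.5 117.3]
arm [[ 589.1 -203.9  105.5]
 [ 597.2 -203.3  106.4]
 [ 500.9 -188.9  114.2]
 [ 503.  -179.   114.4]]
```

Call:
send_rows(
  moves=[
    [[0,0,0],[0,0,0],0.0],
    [[0,0,0],[0,0,0],0.0],
  ],
)

```text
clock: 6.5
tool_pos: [593.2, -230.7, 119.5]
ee_rot: [[0.001, -0.98, 0.198], [0.0, 0.198, 0.98], [-1.0, -0.001, 0.001]]
force: [-0.2, 0.5, 0.6]
finger_gap: -0.0
```

```bash
python3 look.py 6
```

```text
[ 593.21764754 -230.65694863  119.45288413] [-0.1654955   0.45710924  0.57150379]
hubtop z [111.9  48.5 113.  111.7 112.  113.4]
arm [[ 590.6 -203.7  102.9]
 [ 598.9 -203.2  103.8]
 [ 499.8 -187.   104.5]
 [ 501.8 -175.9  103.2]]
```

View pics/wrist6.png

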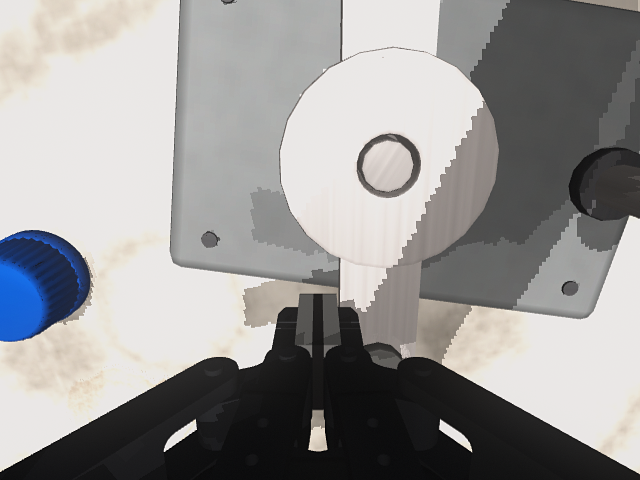

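Call:
send_rows(
  moves=[
    [[-0.002,-0.005,0.004],[0,0,0],0.0],
    [[-0.002,-0.006,0.03],[0,0,0],0.0],
    [[-0.002,-0.006,0.065],[0,0,-3],0.0],
    [[-0.01,0.01,0.1],[0,0,-10],0.0],
    [[-0.02,0.04,0.11],[0,0,-17],0.0],
    [[-0.035,0.07,0.11],[0,0,-24],0.0],
    [[-0.05,0.1,0.11],[0,0,-31],0.0],
    [[-0.07,0.13,0.11],[0,0,-38],0.0],
  ],
)

```text
clock: 7.22
tool_pos: [524.0, -101.6, 230.3]
ee_rot: [[0.002, -0.65, 0.76], [0.0, 0.76, 0.65], [-1.0, -0.001, 0.002]]
force: [-0.4, 1.1, 0.9]
finger_gap: 0.3
```

Call:
send_rows(
  moves=[
    [[-0.01,0.02,0],[0,0,-7],0.0],
    [[-0.03,0.04,0],[0,0,-14],0.0],
    [[-0.05,0.06,0],[0,0,-21],0.0],
    [[-0.06,0.065,0],[0,0,-28],0.0],
    [[-0.06,0.065,0],[0,0,-35],0.0],
    [[-0.06,0.065,0],[0,0,-42],0.0],
    [[-0.06,0.065,0],[0,0,-49],0.0],
    [[-0.06,0.065,0],[0,0,-56],0.0],
  ],
)

```text
clock: 7.88
tool_pos: [463.8, -38.2, 229.9]
ee_rot: [[0.001, 0.267, 0.964], [0.001, 0.964, -0.267], [-1.0, 0.001, 0.001]]
force: [-0.1, -0.2, -0.8]
finger_gap: -0.5
```

Call:
send_rows(
  moves=[
    [[0,0,0],[0,0,-7],0.0],
    [[0,0,0],[0,0,-14],0.0],
    [[0,0,0],[0,0,-21],0.0],
    [[0,0,0],[0,0,-28],0.0],
    [[0,0,0],[0,0,-35],0.0],
    [[0,0,0],[0,0,-42],0.0],
    [[0,0,0],[0,0,-49],0.0],
    [[0,0,0],[0,0,-56],0.0],
  ],
)

```text
clock: 8.55
tool_pos: [463.9, -38.4, 229.7]
ee_rot: [[0.001, 0.948, 0.318], [0.0, 0.318, -0.948], [-1.0, 0.001, -0.0]]
force: [0.0, -0.4, -0.5]
finger_gap: -0.0
```

```bash
python3 - <<'E'
from h import *
s=robot.state();print(s['tool_pos'],s['ee_rot'].round(3).tolist(),s['joint_positions'].round())
c=shot('wrist','wrist7');c=shot('top','top7')
a=cv2.imread('pics/top7.png')[210:320,300:425]; cv2.imwrite('pics/top7z.png',cv2.resize(a,None,fx=5,fy=5,interpolation=cv2.INTER_CUBIC))
E
```

```text
[463.86514825 -38.35801307 229.72706552] [[0.001, 0.948, 0.318], [0.0, 0.318, -0.948], [-1.0, 0.001, -0.0]] [-30.   2.  31. 118.  -1.  60. -71.]
```

View pics/wrist7.png

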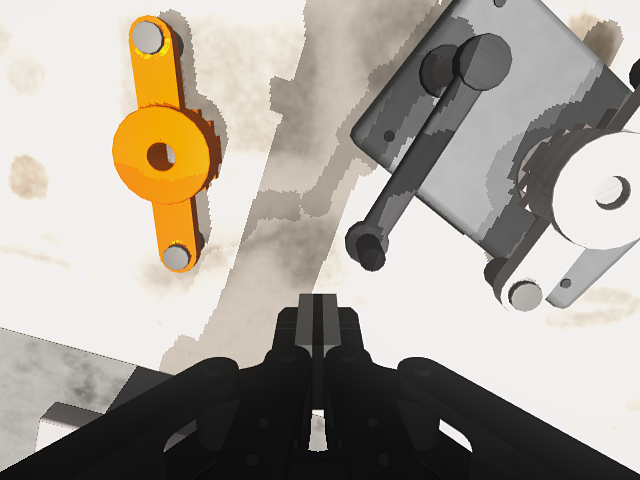

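View pics/top7z.png

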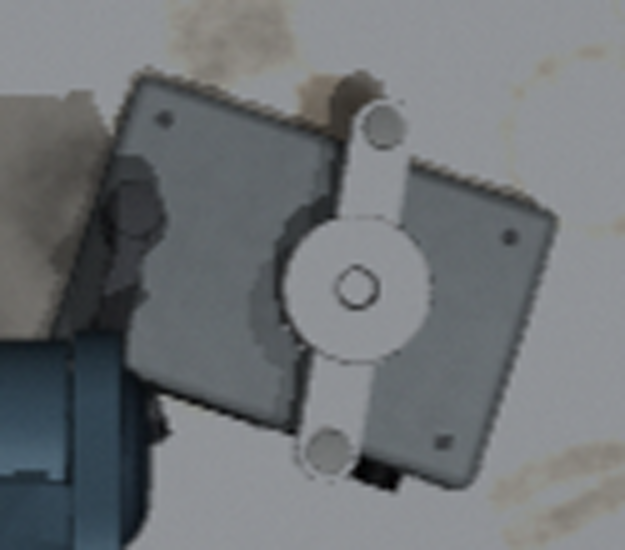

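```bash
python3 - <<'E'
from h import *
c=dict(np.load('pics/wrist7.npz'))
print(pt(c,372,260,152),pt(c,372,260),pt(c,366,238,126),'hinge',pt(c,485,60,126),pt(c,485,60))
t=dict(np.load('pics/top7.npz'))
a=pt(t,300+383/5,210+127/5,110);b=pt(t,300+330/5,210+450/5,110);print(np.degrees(np.arctan2(*(a-b)[1::-1])),(a+b)/2)
H=np.array([581.3,-90])
for th in range(164,256,8):
    r=np.radians(th);e=np.array([np.cos(r),np.sin(r)]);q=np.array([-e[1],e[0]])
    print(th,(H+114*e-19*q).round(1))
E
```

```text
[470.30797996 -66.28230062 152.        ] [470.1339565  -66.41954959 151.45223574] [473.68733464 -64.66861321 126.        ] hinge [582.90238772 -88.85128155 126.        ] [582.65445329 -88.44921794 127.26083251]
-10.568401179962267 [ 542.16410666 -198.52153595  110.        ]
164 [477.  -40.3]
172 [471.1 -55.3]
180 [467.3 -71. ]
188 [465.8 -87.1]
196 [ 466.5 -103.2]
204 [ 469.4 -119. ]
212 [ 474.6 -134.3]
220 [ 481.8 -148.7]
228 [ 490.9 -162. ]
236 [ 501.8 -173.9]
244 [ 514.2 -184.1]
252 [ 528.  -192.5]
```

Call:
send_rows(
  moves=[
    [[0.006,0.002,-0.01],[0,0,-7],0.0],
    [[0.012,0.004,-0.02],[0,0,-14],0.0],
    [[0.012,0.004,-0.03],[0,0,-21],0.0],
    [[0.012,0.004,-0.05],[0,0,-28],0.0],
    [[0.012,0.004,-0.07],[0,0,-31],0.0],
    [[0.012,0.004,-0.085],[0,0,-31],0.0],
    [[0.012,0.004,-0.087],[0,0,-31],0.0],
    [[0.012,0.004,-0.087],[0,0,-31],0.0],
  ],
)

```text
clock: 9.32
tool_pos: [475.0, -34.1, 141.6]
ee_rot: [[-0.002, 0.978, -0.207], [-0.001, -0.207, -0.978], [-1.0, -0.002, 0.001]]
force: [0.6, 0.5, -0.2]
finger_gap: 0.0
```

Call:
send_rows(
  moves=[
    [[-0.003,-0.01,0.001],[0,0,1],0.0],
    [[-0.004,-0.017,0.001],[0,0,3],0.0],
    [[-0.005,-0.025,0.001],[0,0,6],0.0],
    [[-0.006,-0.033,0.001],[0,0,10],0.0],
    [[-0.008,-0.041,0.001],[0,0,14],0.0],
    [[-0.009,-0.049,0.001],[0,0,18],0.0],
    [[-0.009,-0.057,0.001],[0,0,22],0.0],
    [[-0.009,-0.065,0.001],[0,0,26],0.0],
  ],
)

```text
clock: 9.98
tool_pos: [468.2, -98.9, 145.0]
ee_rot: [[0.003, 0.969, 0.246], [0.001, 0.246, -0.969], [-1.0, 0.004, -0.0]]
force: [0.6, 0.3, -0.3]
finger_gap: 0.1
```

```bash
python3 - <<'E'
from h import *
s=robot.state();print(s['tool_pos'],s['force'])
c=shot('wrist','wrist8')
E
```

```text
[468.22893768 -98.91357321 145.04976922] [ 0.60529176  0.33268915 -0.32590237]
```

View pics/wrist8.png

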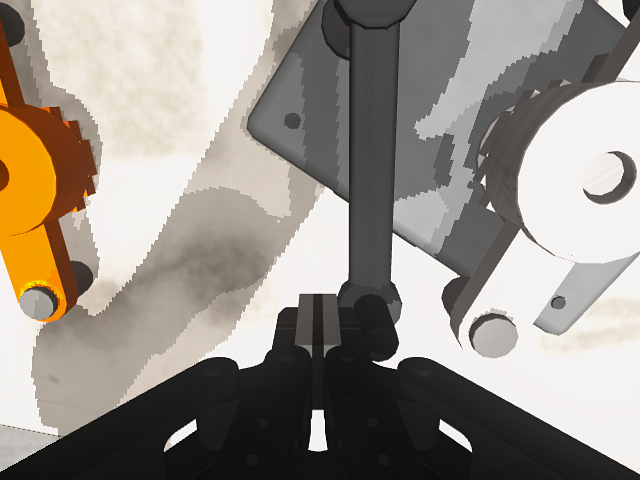

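Call:
send_rows(
  moves=[
    [[-0.001,-0.008,-0.001],[0,0,4],0.0],
    [[0,-0.016,-0.001],[0,0,8],0.0],
    [[0.002,-0.024,-0.001],[0,0,12],0.0],
    [[0.005,-0.032,-0.001],[0,0,16],0.0],
    [[0.008,-0.039,-0.001],[0,0,20],0.0],
    [[0.012,-0.046,-0.001],[0,0,24],0.0],
    [[0.016,-0.053,-0.001],[0,0,28],0.0],
    [[0.02,-0.06,-0.001],[0,0,32],0.0],
  ],
)

```text
clock: 10.7
tool_pos: [487.7, -158.7, 143.6]
ee_rot: [[0.002, 0.693, 0.721], [0.001, 0.721, -0.693], [-1.0, 0.002, 0.001]]
force: [-0.8, 1.3, -0.5]
finger_gap: -0.2
```

Call:
send_rows(
  moves=[
    [[0.005,-0.006,0],[0,0,4],0.0],
    [[0.011,-0.012,0],[0,0,8],0.0],
    [[0.017,-0.018,0],[0,0,12],0.0],
    [[0.02,-0.0205,0],[0,0,14],0.0],
    [[0.023,-0.023,0],[0,0,16],0.0],
    [[0.0265,-0.0255,0],[0,0,18],0.0],
    [[0.0285,-0.0265,0],[0,0,19],0.0],
    [[0.03,-0.0275,0],[0,0,20],0.0],
  ],
)

```text
clock: 11.37
tool_pos: [517.5, -186.6, 143.3]
ee_rot: [[0.001, 0.407, 0.913], [-0.0, 0.913, -0.407], [-1.0, 0.0, 0.001]]
force: [-0.9, -0.5, 0.9]
finger_gap: -0.1
```

```bash
python3 - <<'E'
from h import *
s=robot.state();print(s['tool_pos'],s['force'])
c=shot('wrist','wrist9');print(pt(c,378,330,152),pt(c,378,330))
E
```

```text
[ 517.47409805 -186.55252561  143.30800069] [-0.87735512 -0.45645875  0.94568359]
[ 537.99032756 -189.25601107  152.        ] [ 537.91831582 -189.73891998  151.18767395]
```

View pics/wrist9.png

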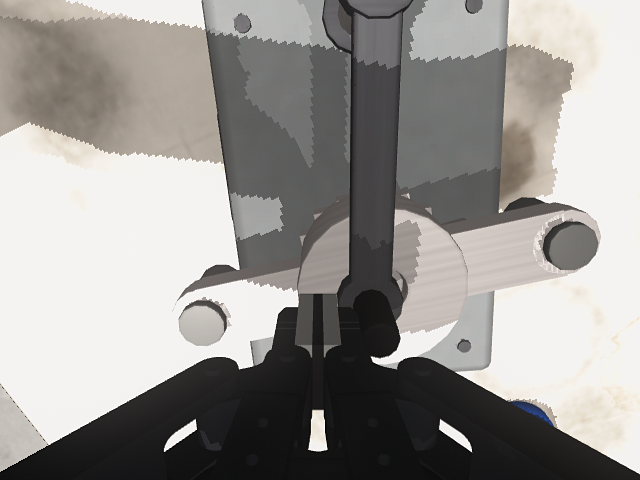

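Lever is about 4–5° from the stop (the pin is just short of the bore). I'll push on slowly, watching the force.

Call:
send_rows(
  moves=[
    [[0.0017,-0.001,0],[0,0,1],0.0],
    [[0.0034,-0.002,0],[0,0,2],0.0],
    [[0.005,-0.003,0],[0,0,3],0.0],
    [[0.007,-0.0035,0],[0,0,4],0.0],
  ],
)

```text
clock: 11.75
tool_pos: [523.9, -189.9, 142.3]
ee_rot: [[-0.0, 0.342, 0.94], [-0.0, 0.94, -0.342], [-1.0, -0.0, -0.0]]
force: [-0.9, 0.3, 0.6]
finger_gap: 0.1
```

Call:
send_rows(
  moves=[
    [[0.001,-0.0003,0],[0,0,0],0.0],
    [[0.002,-0.0007,0],[0,0,0],0.0],
  ],
)

```text
clock: 11.92
tool_pos: [524.4, -190.1, 142.1]
ee_rot: [[-0.004, 0.343, 0.939], [0.002, 0.939, -0.343], [-1.0, 0.0, -0.004]]
force: [-5.9, 1.9, 6.1]
finger_gap: -0.4
```

Call:
send_rows(
  moves=[
    [[0.001,-0.0003,0],[0,0,0],0.0],
    [[0.001,-0.0003,0],[0,0,0],0.0],
    [[0.001,-0.0003,0],[0,0,0],0.0],
  ],
)

```text
clock: 12.17
tool_pos: [524.4, -190.1, 142.1]
ee_rot: [[-0.006, 0.344, 0.939], [0.002, 0.939, -0.344], [-1.0, 0.0, -0.006]]
force: [-5.9, 2.0, 5.7]
finger_gap: -0.1
```

Call:
send_rows(
  moves=[
    [[-0.005,0.002,0],[0,0,0],0.0],
    [[-0.012,0.004,0.001],[0,0,0],0.0],
    [[-0.02,0.007,0.005],[0,0,0],0.0],
    [[-0.03,0.01,0.03],[0,0,0],0.0],
    [[-0.03,0.01,0.065],[0,0,0],0.0],
    [[-0.04,0.04,0.1],[0,0,0],0.0],
    [[-0.06,0.08,0.1],[0,0,0],0.0],
    [[-0.08,0.12,0.1],[0,0,0],0.0],
  ],
)

```text
clock: 12.83
tool_pos: [453.3, -79.9, 245.8]
ee_rot: [[0.009, 0.347, 0.938], [-0.0, 0.938, -0.347], [-1.0, 0.003, 0.008]]
force: [-0.9, 1.3, -0.7]
finger_gap: 0.5
```

Call:
send_rows(
  moves=[
    [[0,0.04,0],[0,0,0],0.0],
    [[0,0.08,0],[0,0,0],0.0],
    [[0,0.12,0],[0,0,0],0.0],
    [[0,0.14,0],[0,0,0],0.0],
    [[0,0.14,0],[0,0,0],0.0],
  ],
)

```text
clock: 13.25
tool_pos: [450.7, 66.8, 242.8]
ee_rot: [[0.002, 0.333, 0.943], [0.003, 0.943, -0.333], [-1.0, 0.003, 0.001]]
force: [0.2, -0.6, 0.2]
finger_gap: -0.2
```

```bash
python3 - <<'E'
from h import *
s=robot.state();print(s['tool_pos'],s['force'],s['clock'])
c=shot('side','side10');c=shot('top','top10')
a=cv2.imread('pics/top10.png')[210:320,300:425]; a=cv2.resize(a,None,fx=5,fy=5,interpolation=cv2.INTER_CUBIC); cv2.imwrite('pics/top10z.png',a)
E
```

```text
[450.66423353  66.84165823 242.75762656] [ 0.16219015 -0.61721348  0.19870234] 13.25
```

View pics/top10z.png

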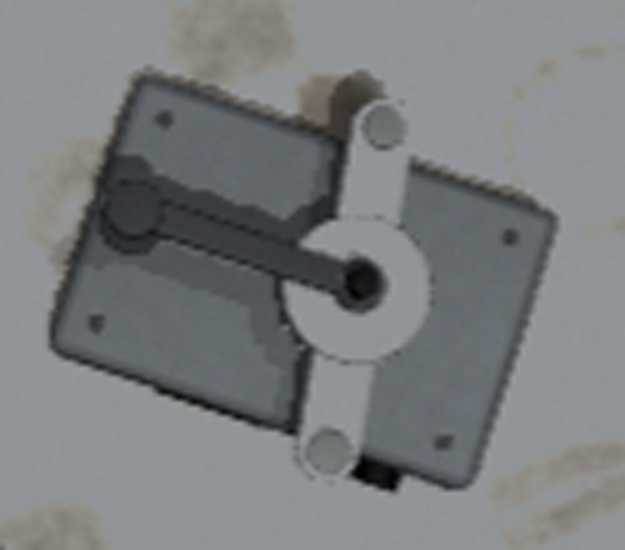

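View pics/side10.png

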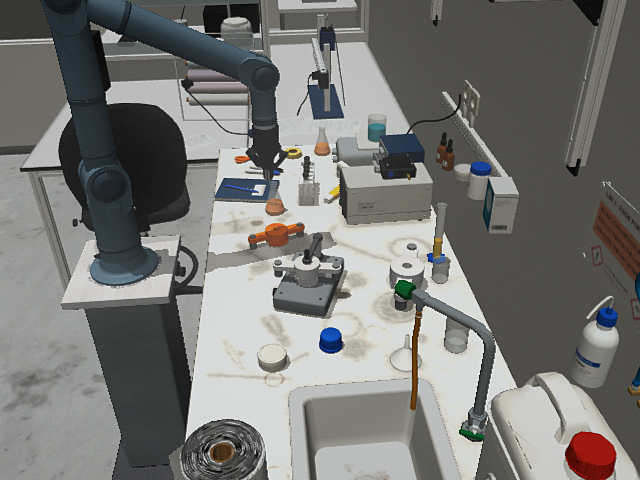

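```bash
python3 - <<'E'
from h import *
c=dict(np.load('pics/top10.npz'));c0=dict(np.load('pics/top0.npz'))
h=pt(c,300+361/5,210+282/5,152);g=pt(c,300+132/5,210+207/5,126);print(h,g,np.linalg.norm((h-g)[:2]),np.degrees(np.arctan2(*(h-g)[1::-1])))
e=[]
TL,TR,BR,BL=[pt(c,300+x/5,210+y/5,50) for x,y in((165,118),(511,236),(444,441),(97,322))]
for a,b in((TL,TR),(BL,BR)):print(np.degrees(np.arctan2(*(b-a)[1::-1])))
for a,b in((TL,BL),(TR,BR)):print(np.degrees(np.arctan2(*(b-a)[1::-1])))
d=np.abs(c['frame'].astype(int)-c0['frame']).max(2)>40
n,l,s,_=cv2.connectedComponentsWithStats(d.astype(np.uint8));print([r.tolist() for r in s[1:] if r[4]>8])
a=pt(c,300+383/5,210+127/5,110);b=pt(c,300+330/5,210+450/5,110);print((a+b)/2)
for u,v in((330,255),(410,255),(340,330)):print(pt(c,300+u/5,210+v/5))
E
```

```text
[ 542.23622675 -196.5849392   152.        ] [581.29016927 -90.05503224 126.        ] 113.46290805252258 -110.13297359436076
-109.72052158799725
-109.65601820040735
160.8241947703756
160.44933010407217
[[367, 224, 10, 6, 36], [203, 230, 90, 250, 11470], [366, 231, 16, 24, 184], [366, 240, 3, 7, 15], [333, 249, 11, 5, 26], [384, 257, 21, 6, 81], [317, 259, 11, 23, 148], [333, 259, 44, 14, 348], [403, 268, 6, 8, 11], [251, 271, 4, 7, 17], [357, 278, 17, 26, 204], [313, 282, 11, 22, 189], [269, 310, 36, 51, 782], [21, 337, 77, 53, 2764], [116, 353, 15, 24, 67], [152, 352, 67, 36, 1914], [281, 383, 8, 4, 13], [290, 384, 27, 3, 35], [315, 431, 3, 7, 13], [315, 448, 5, 5, 12], [267, 469, 13, 11, 64]]
[ 542.16410666 -198.52153595  110.        ]
[ 557.57036933 -185.27728526  117.83069517]
[ 557.75499039 -224.91983196  108.35119532]
[ 521.55863168 -189.67973695  113.71402193]
```

```bash
python3 -c "
from h import *
print(workorder.sign_off())"
```

```text
the job is handed in; nothing more can be done
None
```

The rotor is seated on the bar and the hold-down lever is swung over the hub to its stop. I handed the job in at about 13 s on the robot clock.

**Rotor:** I pushed one arm round about 85° with the closed fingers. They were set high enough to pass clear of the arm once it dropped, and the measured force stayed under about 3 N. The hub top then read about 112–113 mm against 123 mm before, and the wrist picture shows the rotor level.

**Lever:** I pushed its pin round until it stopped moving, at about 6 N sideways. In the last picture it lies at -110.1°. The housing's own -y direction measures -109.7°, so it is at the stop, over the middle of the hub.

**Other checks:**
- The robot finished well clear of everything.
- Changes between the first and last top views are at the drive unit or the robot and its shadow. The flask, tin and cap look unmoved.
- The rotor lies at about -10.6° and the bar measured -6.6° before the push. That is within the slot's play plus reading error, and opposite to the way I pushed. I saw no sign that the shaft was dragged, but I could not see the bar afterwards to confirm it.
- At the stop there was also about 6 N of upward force on the tool. I put it down to friction on the pin but did not look into it.

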